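Set a manual fraction collector over its first inner vial and hold the drop arm out

TASK

Set up the fraction collector for a dry run on its first inner vial: with the drop arm still parked, turn the vial carousel by its centre knob until the notch in the rim faces the fixed pointer. Then squeeze the lock button in the side of the arm's grip to free the arm, draw it out until its second full-width mark stands at the mouth of the sleeve, which brings the nozzle over the inner vial, and finish while still holding it there, because the arm springs back to park when let go. Do not disturb the things standing around.

Things in the scene. Friction and masses are not known exactly. Their poses are not given: they have to be found in the camera images.
- collector: the whole fraction collector, fixed to the bench: dark base plate 216 x 200 mm with an 84 mm wide tail, 16 mm high on its feet. Origin on the carousel's axis at bench level; z up; -x is the operator's side with the pointer; the arm, its sleeve and the post lie over the tail on the -y side, and the arm draws out along +y
- carousel (a joint): turn of the carousel about the vertical axis, rad, counter-clockwise from above positive; 0 (or any whole turn) when the notch faces the pointer. It turns endlessly both ways with light friction (0.08 N m) and stays where it is left
- knob_grip (a point): grip point on the carousel's axis, 118 mm above the bench, in the black bar knob on the hub: the bar is 42 mm long, 16 mm thick and spans 94 to 130 mm height. This frame turns with the carousel: x along the bar, y across it, and the notch lies on the -x side. The vials around it end 80 mm above the bench
- notch (a point): mouth of the notch in the carousel's rim (radius 95 mm, height 58 mm): a U cut 20 mm wide and 14 mm deep in both white discs (radius 96 mm); the only one
- pointer_tip (a point): tip of the fixed steel pointer blade at the front of the base, 98 mm from the carousel's axis, height 58 mm
- vial_mouth (a point): centre of the mouth (17 mm bore, height 80 mm) of the first inner vial: the vial of the inner ring (radius 45 mm, 8 vials; the outer ring has 12 at 70 mm) which comes under the nozzle's path when the notch faces the pointer; fixed in the carousel
- drop_arm (a joint): how far the telescoping arm is drawn out of its sleeve, m: 0 parked, 0.055 first full-width mark at the sleeve's mouth (outer ring), 0.080 second (inner ring), stop at 0.092. The marks hide in the sleeve until drawn out; the short ticks are 5 mm apart. A spring pulls it back with 4 to 5 N; parked, a latch locks it until the button is in by 4 mm
- head_grip (a point): grip point in the arm's head, a black block 26 mm across (x), 26 mm along the arm (y), 101 to 153 mm high; this point is 137 mm above the bench, midway between the pads when the button is pressed. Its frame is the collector's: squeeze along x. Moves with the arm. The sleeve behind it is 20 mm wide and starts 19 mm behind this point
- nozzle_tip (a point): tip of the drop nozzle, straight below head_grip, 90 mm above the bench; moves with the arm
- lock_button (a joint): how far the lock button is pressed in, m: 0 out, 0.005 fully in. Spring 2.5 N at first to 5 N fully in; it returns when released
- button_face (a point): middle of the button's outer face: a grey ribbed pad 16 x 20 mm standing 6 mm out of the -x cheek of the arm's head; pressing moves it along +x. A squeeze across the head from above, one finger on the button and one on the other cheek (32 mm over both, 27 mm when pressed), holds the button in while the arm is drawn
- sleeve_mouth (a point): top of the sleeve's mouth, 128 mm above the bench, where the marks are read
- timer: small white bench timer lying on the bench, 68 x 60 x 15 mm, bystander; origin under its centre
- capped_tube_a: standing 50 ml tube with a screw cap, 35 mm across, 115 mm high, bystander; origin under its centre
- capped_tube_b: second standing 50 ml tube with a screw cap, 35 mm across, 115 mm high, bystander; origin under its centre
- tube_rack: small block rack of micro tubes, 52 x 112 x 46 mm, bystander; origin under its centre
- pipette: pipette lying in front of the collector, 302 mm long, bystander; origin under its centre
- reagent_jar: white wide-mouthed jar behind the carousel, 78 mm across, 103 mm high, bystander; origin under its centre
- cap_vial: clear specimen vial with a white cap, 43 mm across, 73 mm high, left of the collector, bystander; origin under its centre

How it is judged:
On the way, in this order (a step that is already met when the one before it is completed fails the run):
1. the arm is parked and the carousel's notch faces the pointer, at rest (horizontal distance between notch and pointer_tip below 0.007 m and value of joint drop_arm below 0.004 m and velocity of joint carousel between -0.1 and 0.1 rad/s), for 0.2 s.
2. the lock button is squeezed in with the fingers, freeing the arm (value of joint lock_button above 0.0038 m and contact force between the fingers and drop_arm above 1 N and value of joint drop_arm below 0.02 m), for 0.1 s.
At the end, for the whole second after the job is handed in: The robot still holds the arm's head in its fingers (over 2 N), steady, with the second mark within 4 mm of the sleeve's mouth, the nozzle within 7 mm of the middle of the inner vial's mouth, and the notch still facing the pointer (within 7 mm between notch and pointer tip) (value of joint drop_arm between 0.076 and 0.084 m and horizontal distance between notch and pointer_tip below 0.007 m and horizontal distance between nozzle_tip and vial_mouth below 0.007 m and contact force between the fingers and drop_arm above 2 N and velocity of joint drop_arm between -0.005 and 0.005 m/s and velocity of joint carousel between -0.05 and 0.05 rad/s); the arm keeps its last pose, push and grip.
It fails at once if a bystander is pushed away by more than 2 cm (distance of any of timer, capped_tube_a, capped_tube_b, tube_rack, pipette, reagent_jar, cap_vial from where it was at the start of the episode above 0.02 m).
It fails at once if a standing tube, vial or jar is toppled (angle between any of capped_tube_a, capped_tube_b, reagent_jar, cap_vial's own z axis and vertical above 0.3 rad).
It also fails if it takes over 64 s, if anything falls off the work surface, if the arm or the gripper's body presses on something with over 40 N, if the wrist force passes 120 N, or if a joint passes its speed limit or range.

ROBOT

A 7-joint arm with a two-finger parallel gripper is mounted at the origin on a cart in front of the work surface, level with it; the furniture and walls round the work are solid. World frame = base frame: x ahead of the robot, y to its left, z up, the work surface at z = 0. Lengths are in m, angles in rad, forces in N, time in s.
With the tool pointing down it reaches from about 0.4 to 0.85 m from the base axis. Payload 10.4 kg.
Tool frame: the origin (TCP) lies midway between the tips of the shut fingers; the grasp point (between the pads) lies 19 mm behind it (r.tcp_to_grasp is the z of the grasp point in the tool frame, in m); z points along the fingers, x is the direction in which the jaws open and shut, and the axes are right-handed (so a half turn about z gives the same grasp; the last joint's range is limited). The gripper opens to 87 mm and grips with 3 to 60 N. Pads are 19 mm wide; open, the fingers measure 117 mm over their backs; the gripper's body (75 mm by 190 mm) begins 51 mm behind the grasp point.
Start: joints at [1.248, 0.332, -0.065, 1.46, 0.022, 1.35, -0.088], TCP at [0.185, -0.597, 0.223] pointing down, gripper open.
Joint ranges: [-2.6, 2.6], [-0.5, 2.12], [-1.47, 1.34], [0.16, 2.42], [-1.27, 4.41], [0.06, 2.06], [-2.6, 2.6]. Speed limits (rad/s): [2.22, 2.22, 2.79, 2.79, 3.14, 3.14, 3.14].

INTERFACE

Orientations are given as a unit quaternion [x, y, z, w].
In Python, from bench import r, camera, close_job gives the robot as it stands. The module is installed in compiled form; this text tells all that it offers.
- The arm moves only by the shell command python3 -m crank 'ROWS' [FORCE]. ROWS is JSON, a list of rows, each an object of numbers: "x", "y", "z": the shift along the tool's x, y, z scaled (see below); "ax", "ay", "az": the turn, a rotation vector about the tool's x, y, z scaled (see below); "claw": the closure, from -1 (fully open) to 1 (shut), so that 0 is half open. A call has exactly 5 rows; each row is the pose to reach, as a shift and turn from the pose commanded when the call began, along the tool's axes at that moment; what a row does not reach only later rows make up. The controller multiplies each number of a shift by 1 m and each number of a turn by 2 rad. A row lasts 1/12 s, in which the tool goes at most 41.7 mm and 7.16 degrees, less where a joint would pass 70% of its speed; a pose out of reach is approached as far as the arm can. A call with a number of a shift or a turn outside -1 to 1 is refused whole. A call with a gripper value outside its range is refused whole. The fingers move at their own pace and stop on an object; FORCE is the grip in N (left out, the last holds). Time passes only in rows, so rows that repeat a pose let the fingers close, or fill a call up. It gives the time, the measured TCP pose, the force and the opening at its end, in the units of the state.
- r.read_state(): the state, without advancing time (a new reading comes with each control period).
- camera(name): name is "scene" or "top" or "wrist"; returns a dict with "color" (480x640x3 uint8, blue, green, red), "fx", "fy", "cx", "cy" (pixels), "eye" and "orientation" of the camera in the world. Camera axes: x right, y down, z forward; pixel columns grow to the right and rows downward; lengths in m; the calibration is good to about 2 mm. A picture is of the moment at which its call begins. There is no depth.
- close_job(): hands the job in, once; it reports no verdict.
The state is a dict: "time": time; "joint_positions": joint angles; "joint_vel": joint speeds; "joint_torque": joint torques, N m; "ee_pos": TCP position; "eef_rot": TCP orientation; "ft_force": force on the tool from outside, world axes, zero at the start; "torque": the same for the moment, N m; "width": finger opening in m.
Only numpy, scipy, OpenCV 4.12 (cv2) and the standard library are available. Lean on these libraries where they do the work, as an engineer would, in place of code of your own. Each camera call takes 0.05 s, during which the arm holds its last target. There are 200 camera calls.

## Working session

There is one attempt and no reset: what is moved stays moved. The work goes in short steps, Python scripts to look and compute and a shell command to move; the robot and the scene stay as the last step left them, time stands still between calls to the robot, and variables do not carry over. Pictures are saved under pics/ and viewed, about 8 in all and at most 12, crops included, and the job is handed in when it is done.

```bash
mkdir -p pics
cat > h.py <<'E'
import numpy as np, cv2
from scipy.spatial.transform import Rotation as R
from bench import r, camera
def snap(n,f):
    c=camera(n); cv2.imwrite(f'pics/{f}.png',c['color']); np.save(f'pics/{f}.npy',{k:v for k,v in c.items()},allow_pickle=True); return c
def load(f): return np.load(f'pics/{f}.npy',allow_pickle=True).item()
def Rc(c):
    o=np.array(c['orientation']); return o if o.shape==(3,3) else R.from_quat(o).as_matrix()
def ray(c,u,v,z):
    d=Rc(c)@np.array([(u-c['cx'])/c['fx'],(v-c['cy'])/c['fy'],1]); e=np.array(c['eye']); return e+d*(z-e[2])/d[2]
def proj(c,p):
    q=Rc(c).T@(np.array(p)-np.array(c['eye'])); return np.array([c['cx']+c['fx']*q[0]/q[2],c['cy']+c['fy']*q[1]/q[2]])
def rows(p,yaw=None):
    "shift in tool axes to TCP p"
    s=r.read_state(); M=R.from_quat(s['eef_rot']).as_matrix(); return M.T@(np.array(p)-s['ee_pos'])
E
python3 - <<'E'
from h import *
s=r.read_state(); print(s, r.tcp_to_grasp); print(R.from_quat(s['eef_rot']).as_matrix().round(3))
for n in('top','scene'):
    c=snap(n,n+'0'); print(n,c['fx'],c['cx'],c['cy'],c['eye'],c['orientation'])
E
```

```text
{'time': 0.0, 'joint_positions': array([ 1.24837981,  0.33289194, -0.06465731,  1.4609632 ,  0.0216183 ,
        1.34987421, -0.08850241]), 'joint_vel': array([ 3.97750416e-04, -9.68495102e-04,  1.32070316e-03,  8.14304519e-05,
        5.84198325e-04, -5.38556219e-04,  3.21744671e-04]), 'joint_torque': array([ 2.90043454e-04, -6.23241305e+01,  2.49656121e-02, -3.89902210e+01,
       -6.13812916e-02,  3.97964590e-02,  1.47032074e-04]), 'ee_pos': array([ 0.18443959, -0.59675896,  0.22173085]), 'eef_rot': array([ 8.04775658e-01, -5.93578656e-01, -6.07629100e-04, -3.87273961e-04]), 'ft_force': array([ 0.25514358, -0.01600722, -0.53701449]), 'torque': array([-0.01483485, -0.00041122, -0.01301933]), 'width': 0.08672110271862825} -0.0187
[[ 0.295 -0.955 -0.001]
 [-0.955 -0.295  0.001]
 [-0.001  0.    -1.   ]]
top 490.14696698534937 328.214756120371 237.46954708556476 [0.37693607 0.00978855 0.96288251] [ 0.72347276 -0.67968946  0.08288174 -0.08797734]
scene 480.15513074840885 325.93315116024286 240.85508472878178 [ 0.16285261 -0.49450721  0.79026706] [ 0.88186568 -0.29330221  0.12547003 -0.34719448]
```

View pics/top0.png

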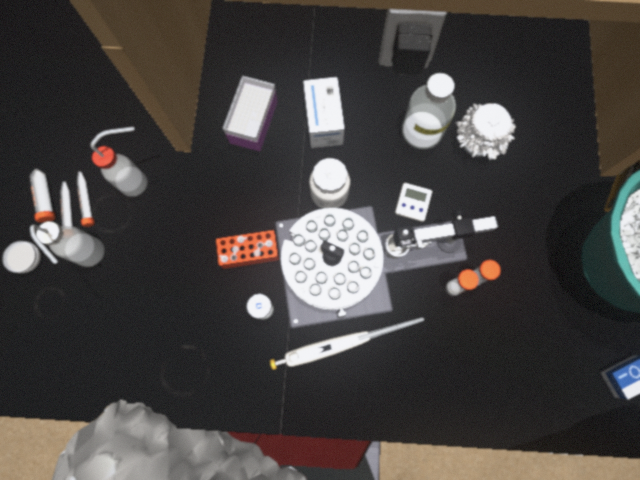

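View pics/scene0.png

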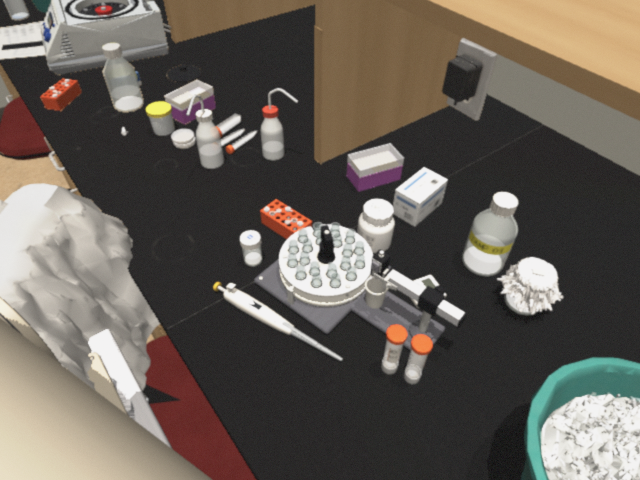

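The top view shows the carousel near (332,258), the pointer near (341,313), the arm head near (403,238) and the sleeve running right to (495,223). The notch could be near (293,236). I'll zoom in to check.

Run:
```python
from h import *
c=load('top0'); i=c['color'][190:340,265:465]
cv2.imwrite('pics/topz.png',cv2.resize(i,None,fx=4,fy=4,interpolation=cv2.INTER_CUBIC))
for n,u,v,z in[('car',332,258,.058),('knob',334,252,.13),('ptr',341,313,.058),('head',403,238,.153),('sleeveend',495,223,.128),('notch?',293,236,.058)]: print(n,ray(c,u,v,z).round(4))
```

```text
car [0.5609 0.0138 0.058 ]
knob [0.5571 0.0107 0.13  ]
ptr [ 0.4594 -0.0088  0.058 ]
head [ 0.5838 -0.1051  0.153 ]
sleeveend [ 0.6276 -0.2702  0.128 ]
notch? [0.5989 0.0905 0.058 ]
```

View pics/topz.png

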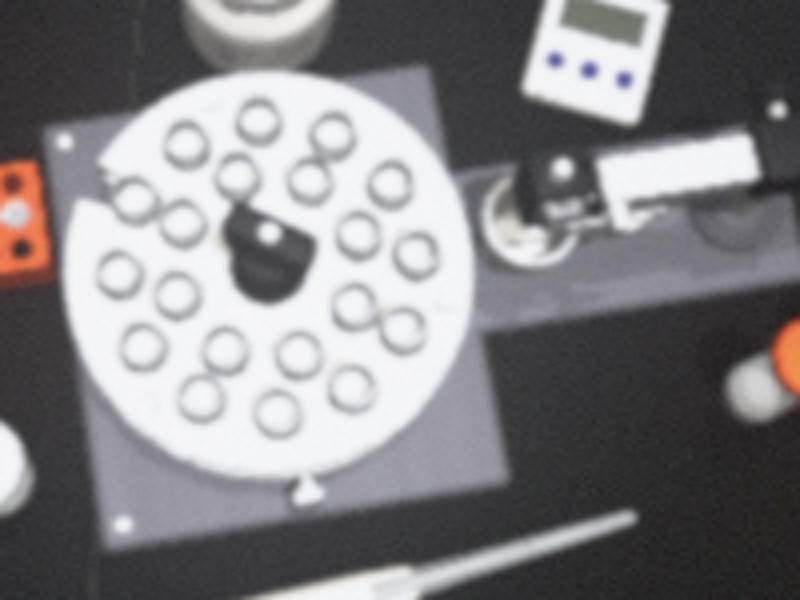

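Run:
```python
from h import *
c=load('top0'); f=lambda u,v,z: ray(c,265+u/4,190+v/4,z)[:2]
P=[f(*a,.016) for a in((45,128),(428,66),(508,480),(103,548))]
print(np.round(P,4)); 
for a,b in((0,1),(1,2),(2,3),(3,0)):
    d=P[b]-P[a]; print(np.linalg.norm(d).round(4),np.degrees(np.arctan2(d[1],d[0])).round(2))
g=c['color'].astype(int).min(2); m=((g>150)*255).astype(np.uint8); m[:, :275]=0;m[:,388:]=0;m[:200]=0;m[311:]=0
cs=max(cv2.findContours(m,cv2.RETR_EXTERNAL,cv2.CHAIN_APPROX_NONE)[0],key=cv2.contourArea)
h=cv2.convexHull(cs); 
for z in(.058,.062,.066):
    w=np.array([ray(c,u,v,z)[:2] for u,v in h[:,0]]); A=np.c_[2*w,np.ones(len(w))]; s=np.linalg.lstsq(A,(w**2).sum(1),rcond=None)[0]; print(z,s[:2].round(4),np.sqrt(s[2]+s[:2]@s[:2]).round(4))
o=s[:2]
for n,u,v,z in(('notch',88,180,.062),('ptr',307,478,.058),('headtop',556,163,.153),('knobdot',268,233,.13)):
    q=f(u,v,z); d=q-o; print(n,q.round(4),np.linalg.norm(d).round(4),np.degrees(np.arctan2(d[1],d[0])).round(2))
```

```text
[[ 0.636   0.1301]
 [ 0.6804 -0.0603]
 [ 0.475  -0.1071]
 [ 0.4309  0.0843]]
0.1955 -76.84
0.2107 -167.16
0.1964 103.0
0.2101 12.58
0.058 [0.5564 0.0068] 0.1032
0.062 [0.5556 0.0068] 0.1028
0.066 [0.5548 0.0068] 0.1023
notch [0.5991 0.1016] 0.1047 64.93
ptr [ 0.4659 -0.0098] 0.0905 -169.38
headtop [ 0.5966 -0.1065] 0.1208 -69.73
knobdot [0.5635 0.0146] 0.0117 41.43
```

Checks on the measurement:
- **Origin and yaw:** about (0.561, 0.013), with a yaw of about 12.9°. Disc, pointer and base plate agree.
- **Notch:** at world angle about 66.7° and radius 96 mm, which matches the given radius. It needs a turn of about +126° CCW.

Next I work out the travel.

```bash
cat >> h.py <<'E'
def go(p,yawdeg):
    s=r.read_state(); M=R.from_quat(s['eef_rot']).as_matrix(); y=np.radians(yawdeg)
    T=np.array([[np.cos(y),np.sin(y),0],[np.sin(y),-np.cos(y),0],[0,0,-1]])
    d=M.T@(np.array(p)-s['ee_pos']); a=R.from_matrix(M.T@T).as_rotvec()/2
    print('t',s['time'],'pos',s['ee_pos'].round(4),'yaw',np.degrees(np.arctan2(M[1,0],M[0,0])).round(2),'q',s['joint_positions'].round(2),'F',s['ft_force'].round(1),'w',round(s['width'],4))
    print('shift',d.round(4),'turn',a.round(4),'rows',(np.linalg.norm(d)/.0417).round(1),(np.degrees(np.linalg.norm(2*a))/7.16).round(1))
E
python3 -c "
from h import *
go([.561,.013,.26],-23.3)"
```

```text
t 0.1 pos [ 0.1845 -0.5968  0.2219] yaw -72.82 q [ 1.25  0.33 -0.06  1.46  0.02  1.35 -0.09] F [-0.3  0.1  0.3] w 0.087
shift [-0.4714 -0.5398 -0.0376] turn [-3.000e-04  6.000e-04 -4.321e-01] rows 17.2 6.9
```

```bash
python3 -m crank '[{"x":-0.02,"y":-0.02,"z":-0.02,"claw":-1},{"x":-0.045,"y":-0.05,"z":-0.04,"claw":-1},{"x":-0.07,"y":-0.08,"z":-0.04,"claw":-1},{"x":-0.095,"y":-0.11,"z":-0.04,"claw":-1},{"x":-0.12,"y":-0.14,"z":-0.04,"claw":-1}]'; python3 -c "
from h import *
go([.561,.013,.26],-23.3)"
```

```text
t 0.1 pos [ 0.1845 -0.5968  0.2219] yaw -72.82 q [ 1.25  0.33 -0.06  1.46  0.02  1.35 -0.09] F [-0.3  0.1  0.3] w 0.087
shift [-0.4714 -0.5398 -0.0376] turn [-3.000e-04  6.000e-04 -4.321e-01] rows 17.2 6.9schema error: expected keys x, y, z, ax, ay, az, claw
```

All the keys have to be present in every row.

```bash
python3 -m crank '[{"x":-0.02,"y":-0.02,"z":-0.02,"ax":0,"ay":0,"az":0,"claw":-1},{"x":-0.045,"y":-0.05,"z":-0.04,"ax":0,"ay":0,"az":0,"claw":-1},{"x":-0.07,"y":-0.08,"z":-0.04,"ax":0,"ay":0,"az":0,"claw":-1},{"x":-0.095,"y":-0.11,"z":-0.04,"ax":0,"ay":0,"az":0,"claw":-1},{"x":-0.12,"y":-0.14,"z":-0.04,"ax":0,"ay":0,"az":0,"claw":-1}]'; python3 -c "
from h import *
go([.561,.013,.26],-23.3)"
```

```text
time: 0.52
ee_pos: [0.2836, -0.4394, 0.2626]
eef_rot: [0.805, -0.594, 0.0, 0.0]
ft_force: [0.6, -0.4, 0.4]
width: 0.0872
t 0.5167 pos [ 0.2836 -0.4394  0.2626] yaw -72.83 q [ 1.08  0.1  -0.18  1.66  0.02  1.39 -0.38] F [ 0.6 -0.4  0.4] w 0.0872
shift [-0.3503 -0.3986  0.0025] turn [ 1.000e-04 -2.000e-04 -4.322e-01] rows 12.7 6.9
```

```bash
python3 -m crank '[{"x":-0.025,"y":-0.028,"z":0,"ax":0,"ay":0,"az":-0.05,"claw":-1},{"x":-0.05,"y":-0.057,"z":0,"ax":0,"ay":0,"az":-0.1,"claw":-1},{"x":-0.075,"y":-0.085,"z":0,"ax":0,"ay":0,"az":-0.15,"claw":-1},{"x":-0.1,"y":-0.114,"z":0,"ax":0,"ay":0,"az":-0.2,"claw":-1},{"x":-0.125,"y":-0.142,"z":0,"ax":0,"ay":0,"az":-0.25,"claw":-1}]'; python3 -c "
from h import *
go([.561,.013,.26],-23.3)"
```

```text
time: 0.93
ee_pos: [0.3822, -0.2779, 0.2624]
eef_rot: [0.928, -0.374, -0.0, 0.0]
ft_force: [0.8, 0.2, -0.6]
width: 0.087
t 0.9333 pos [ 0.3822 -0.2779  0.2624] yaw -43.89 q [ 0.91 -0.01 -0.37  1.77 -0.    1.38 -0.23] F [ 0.8  0.2 -0.6] w 0.087
shift [-0.0728 -0.3336  0.0023] turn [ 1.000e-04  0.000e+00 -1.797e-01] rows 8.2 2.9
```

```bash
python3 -m crank '[{"x":-0.008,"y":-0.036,"z":0,"ax":0,"ay":0,"az":-0.04,"claw":-1},{"x":-0.016,"y":-0.072,"z":0,"ax":0,"ay":0,"az":-0.08,"claw":-1},{"x":-0.024,"y":-0.108,"z":0,"ax":0,"ay":0,"az":-0.12,"claw":-1},{"x":-0.032,"y":-0.144,"z":0,"ax":0,"ay":0,"az":-0.16,"claw":-1},{"x":-0.04,"y":-0.18,"z":0,"ax":0,"ay":0,"az":-0.18,"claw":-1}]'
python3 - <<'E'
from h import *
go([.561,.013,.26],-23.3)
c=snap('wrist','w1'); print(c['eye'],proj(c,[.561,.013,.13]),proj(c,[.589,-.109,.153]))
E
```

```text
time: 1.35
ee_pos: [0.4788, -0.1211, 0.2625]
eef_rot: [0.979, -0.202, -0.0, 0.0]
ft_force: [0.2, -0.7, -0.5]
width: 0.087
t 1.35 pos [ 0.4788 -0.1211  0.2625] yaw -23.29 q [ 0.7   0.06 -0.56  1.71  0.03  1.38 -0.27] F [ 0.2 -0.7 -0.5] w 0.087
shift [ 0.0224 -0.1557  0.0024] turn [ 0.0001 -0.      0.    ] rows 3.8 0.0
[ 0.51137166 -0.04869871  0.42427247] [357.11184368  12.80283692] [457.62220881 159.85923818]
```

View pics/w1.png

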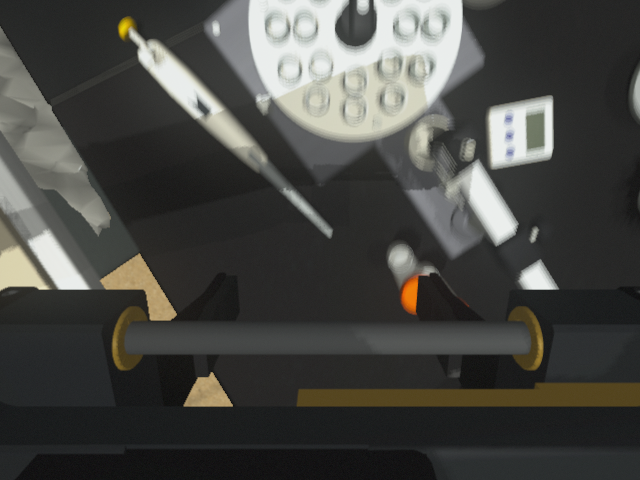

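The wrist view shows the knob at about (357,15), on its prediction of (357,13). I'll move closer and take one more look.

```bash
python3 -m crank '[{"x":0.005,"y":-0.02,"z":0,"ax":0,"ay":0,"az":0,"claw":-1},{"x":0.01,"y":-0.04,"z":0,"ax":0,"ay":0,"az":0,"claw":-1},{"x":0.018,"y":-0.065,"z":0,"ax":0,"ay":0,"az":0,"claw":-1},{"x":0.022,"y":-0.08,"z":0,"ax":0,"ay":0,"az":0,"claw":-1},{"x":0.022,"y":-0.08,"z":0,"ax":0,"ay":0,"az":0,"claw":-1}]'
python3 - <<'E'
from h import *
go([.561,.013,.26],-23.3)
c=snap('wrist','w2'); print(c['eye'],proj(c,[.561,.013,.13]),proj(c,[.589,-.109,.153]),proj(c,[.4659,-.0098,.058]))
cv2.imwrite('pics/w2z.png',cv2.resize(c['color'][:300,160:],(800,500),interpolation=cv2.INTER_CUBIC))
E
```

```text
time: 1.82
ee_pos: [0.5316, -0.0548, 0.2621]
eef_rot: [0.979, -0.202, -0.0, -0.001]
ft_force: [0.4, 0.4, -0.4]
width: 0.0871
t 1.8167 pos [ 0.5316 -0.0548  0.2621] yaw -23.3 q [ 0.59  0.16 -0.63  1.61  0.1   1.4  -0.46] F [ 0.4  0.4 -0.4] w 0.0871
shift [ 0.0002 -0.0739  0.0022] turn [-0.0008  0.0005  0.    ] rows 1.8 0.0
[0.56418808 0.0172661  0.42400998] [326.18054581 132.40471068] [419.4271916  264.91820992] [249.04710578 191.26922816]
```

View pics/w2z.png

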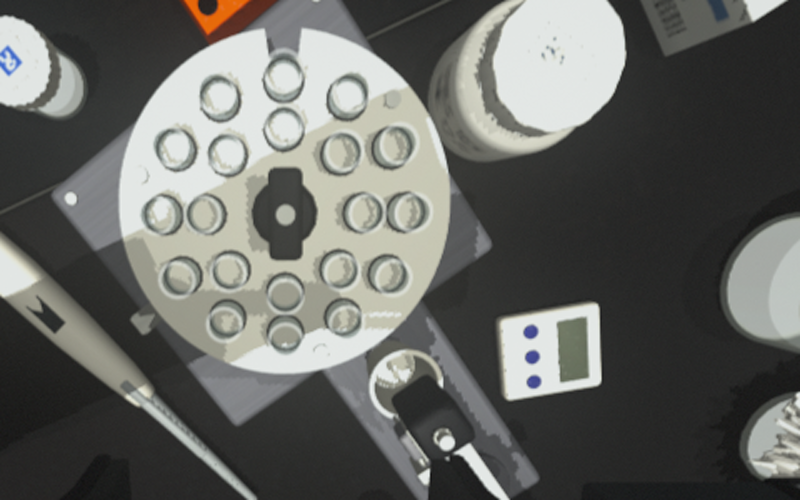

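Run:
```python
from h import *
c=load('w2'); f=lambda u,v,z: ray(c,160+u*480/800,v*.6,z)[:2]
k=f(286,214,.13); print('knob',k.round(4))
a=f(286,168,.13);b=f(286,260,.13);print('bar len',np.linalg.norm(a-b),np.degrees(np.arctan2(*(a-b)[::-1])))
ang=np.linspace(0,6.28,13)
for n,u,v,z in(('notch',283,33,.066),('notchdeep',283,55,.066),('ptr',155,312,.058),('L',119,207,.066),('R',451,207,.066),('B',290,375,.066)):
    q=f(u,v,z);d=q-k;print(n,q.round(4),np.linalg.norm(d).round(4),np.degrees(np.arctan2(d[1],d[0])).round(2))
for y in(193,193.5):
  t=np.radians(y-180); Rz=np.array([[np.cos(t),-np.sin(t)],[np.sin(t),np.cos(t)]])
  for dx,dy in((-13,-112),(13,-112),(13,-138),(-13,-138)):
    p=proj(c,[*(k+Rz@np.array([dx,dy])/1e3),.153]); print(y,dx,dy,((p-[160,0])/.6).round(1))
```

```text
knob [0.566  0.0141]
bar len 0.04102879464511177 66.86814305854608
notch [0.6007 0.0976] 0.0904 67.45
notchdeep [0.5966 0.0881] 0.0801 67.54
ptr [ 0.4714 -0.0077] 0.0971 -167.05
L [0.4815 0.0541] 0.0935 154.64
R [ 0.6532 -0.0199] 0.0936 -21.3
B [ 0.5317 -0.0742] 0.0947 -111.27
193 -13 -112 [403.8 429.7]
193 13 -112 [450.7 398.7]
193 13 -138 [479.5 440.7]
193 -13 -138 [433.2 470.5]
193.5 -13 -112 [405.7 428.7]
193.5 13 -112 [452.3 397.3]
193.5 13 -138 [481.6 439.1]
193.5 -13 -138 [435.4 469.3]
```

Everything agrees: the knob is at (0.566, 0.014), the bar and notch at 67°, and the pointer at 192.95°. The turn needed is about 125.8°. Next I go above the knob and descend.

```bash
python3 -c "
from h import *
go([.566,.0143,.097],-23)"
python3 -m crank '[{"x":0.001,"y":-0.025,"z":0,"ax":0,"ay":0,"az":0,"claw":-1},{"x":0.002,"y":-0.05,"z":0.01,"ax":0,"ay":0,"az":0,"claw":-1},{"x":0.004,"y":-0.077,"z":0.03,"ax":0,"ay":0,"az":0,"claw":-1},{"x":0.004,"y":-0.077,"z":0.06,"ax":0,"ay":0,"az":0,"claw":-1},{"x":0.004,"y":-0.077,"z":0.08,"ax":0,"ay":0,"az":0,"claw":-1}]'; python3 -c "
from h import *
go([.566,.0143,.097],-23)"
```

```text
t 1.8667 pos [ 0.5308 -0.0567  0.262 ] yaw -23.38 q [ 0.59  0.16 -0.63  1.61  0.1   1.4  -0.46] F [-1.   0.  -0.3] w 0.0872
shift [ 0.0043 -0.079   0.1651] turn [-0.0003  0.0006 -0.0033] rows 4.4 0.1
time: 2.28
ee_pos: [0.5642, 0.0113, 0.1803]
eef_rot: [0.979, -0.203, -0.001, 0.0]
ft_force: [-0.2, 0.2, -0.6]
width: 0.0872
t 2.2833 pos [0.5642 0.0113 0.1803] yaw -23.45 q [ 0.46  0.3  -0.66  1.65  0.19  1.26 -0.65] F [-0.2  0.2 -0.6] w 0.0872
shift [ 0.0006 -0.0035  0.0833] turn [ 0.0003  0.0008 -0.0039] rows 2.0 0.1
```

```bash
python3 -m crank '[{"x":0.0005,"y":-0.003,"z":0.03,"ax":0,"ay":0,"az":-0.004,"claw":-1},{"x":0.0005,"y":-0.003,"z":0.06,"ax":0,"ay":0,"az":-0.004,"claw":-1},{"x":0.0005,"y":-0.003,"z":0.083,"ax":0,"ay":0,"az":-0.004,"claw":-1},{"x":0.0005,"y":-0.003,"z":0.083,"ax":0,"ay":0,"az":-0.004,"claw":-0.3},{"x":0.0005,"y":-0.003,"z":0.083,"ax":0,"ay":0,"az":-0.004,"claw":0.2}]' 25; python3 -m crank '[{"x":0,"y":0,"z":0,"ax":0,"ay":0,"az":0,"claw":1},{"x":0,"y":0,"z":0,"ax":0,"ay":0,"az":0,"claw":1},{"x":0,"y":0,"z":0,"ax":0,"ay":0,"az":0,"claw":1},{"x":0,"y":0,"z":0,"ax":0,"ay":0,"az":0,"claw":1},{"x":0,"y":0,"z":0,"ax":0,"ay":0,"az":0,"claw":1}]' 25; python3 -c "
from h import *
go([.566,.0143,.097],-23)"
```

```text
time: 2.7
ee_pos: [0.5657, 0.0122, 0.0991]
eef_rot: [0.98, -0.201, -0.001, 0.0]
ft_force: [0.6, -0.3, 1.1]
width: 0.0802
time: 3.12
ee_pos: [0.567, 0.0132, 0.1003]
eef_rot: [0.98, -0.2, 0.001, 0.0]
ft_force: [0.5, -0.3, -0.5]
width: 0.0481
t 3.1167 pos [0.567  0.0132 0.1003] yaw -23.1 q [ 0.43  0.38 -0.65  1.73  0.25  1.11 -0.69] F [ 0.5 -0.3 -0.5] w 0.0481
shift [-0.0014 -0.0006  0.0033] turn [-0.0001 -0.0006 -0.0008] rows 0.1 0.0
```

Still closing.

```bash
python3 -m crank '[{"x":0,"y":0,"z":0,"ax":0,"ay":0,"az":0,"claw":1},{"x":0,"y":0,"z":0,"ax":0,"ay":0,"az":0,"claw":1},{"x":0,"y":0,"z":0,"ax":0,"ay":0,"az":0,"claw":1},{"x":0,"y":0,"z":0,"ax":0,"ay":0,"az":0,"claw":1},{"x":0,"y":0,"z":0,"ax":0,"ay":0,"az":0,"claw":1}]' 25;  python3 -c "
from h import *
go([.566,.0143,.097],-23)"
```

```text
time: 3.53
ee_pos: [0.5644, 0.0143, 0.0993]
eef_rot: [0.98, -0.2, -0.002, 0.0]
ft_force: [-7.6, -1.7, 10.3]
width: 0.0159
t 3.5333 pos [0.5644 0.0143 0.0993] yaw -23.04 q [ 0.43  0.38 -0.65  1.74  0.25  1.11 -0.69] F [-7.6 -1.7 10.3] w 0.0159
shift [ 0.0015 -0.0006  0.0023] turn [ 0.0007  0.0024 -0.0004] rows 0.1 0.0
```

```bash
python3 -m crank '[{"x":-0.001,"y":0,"z":0,"ax":0,"ay":0,"az":-0.03,"claw":1},{"x":-0.001,"y":0,"z":0,"ax":0,"ay":0,"az":-0.08,"claw":1},{"x":-0.001,"y":0,"z":0,"ax":0,"ay":0,"az":-0.13,"claw":1},{"x":-0.001,"y":0,"z":0,"ax":0,"ay":0,"az":-0.18,"claw":1},{"x":-0.001,"y":0,"z":0,"ax":0,"ay":0,"az":-0.23,"claw":1}]' 30;  python3 -c "
from h import *
go([.565,.0143,.099],102.8)"
```

```text
time: 3.95
ee_pos: [0.5645, 0.0143, 0.0993]
eef_rot: [1.0, 0.031, -0.001, -0.0]
ft_force: [-5.7, 2.5, 3.5]
width: 0.0161
t 3.95 pos [0.5645 0.0143 0.0993] yaw 3.58 q [ 0.49  0.4  -0.72  1.74  0.29  1.12 -0.26] F [-5.7  2.5  3.5] w 0.0161
shift [0.0005 0.     0.0003] turn [-1.200e-03  8.000e-04 -8.659e-01] rows 0.0 13.9
```

```bash
python3 -m crank '[{"x":-0.001,"y":0,"z":0,"ax":0,"ay":0,"az":-0.06,"claw":1},{"x":-0.001,"y":0,"z":0,"ax":0,"ay":0,"az":-0.12,"claw":1},{"x":-0.001,"y":0,"z":0,"ax":0,"ay":0,"az":-0.18,"claw":1},{"x":-0.001,"y":0,"z":0,"ax":0,"ay":0,"az":-0.24,"claw":1},{"x":-0.001,"y":0,"z":0,"ax":0,"ay":0,"az":-0.3,"claw":1}]' 30;  python3 -c "
from h import *
go([.565,.0143,.099],102.8)"
```

```text
time: 4.37
ee_pos: [0.5646, 0.0143, 0.0993]
eef_rot: [0.945, 0.326, 0.0, -0.0]
ft_force: [0.8, 2.4, -2.8]
width: 0.0158
t 4.3667 pos [0.5646 0.0143 0.0993] yaw 38.01 q [ 0.58  0.43 -0.83  1.73  0.35  1.13  0.3 ] F [ 0.8  2.4 -2.8] w 0.0158
shift [0.0003 0.0002 0.0003] turn [-2.000e-04 -4.000e-04 -5.654e-01] rows 0.0 9.0
```

```bash
python3 -m crank '[{"x":0,"y":0,"z":0,"ax":0,"ay":0,"az":-0.06,"claw":1},{"x":0,"y":0,"z":0,"ax":0,"ay":0,"az":-0.12,"claw":1},{"x":0,"y":0,"z":0,"ax":0,"ay":0,"az":-0.18,"claw":1},{"x":0,"y":0,"z":0,"ax":0,"ay":0,"az":-0.24,"claw":1},{"x":0,"y":0,"z":0,"ax":0,"ay":0,"az":-0.28,"claw":1}]' 30;  python3 -c "
from h import *
go([.565,.0143,.099],102.8)"
```

```text
time: 4.78
ee_pos: [0.5646, 0.0144, 0.0993]
eef_rot: [0.818, 0.575, 0.0, -0.0]
ft_force: [0.4, 3.0, -1.2]
width: 0.0159
t 4.7833 pos [0.5646 0.0144 0.0993] yaw 70.14 q [ 0.65  0.47 -0.94  1.73  0.41  1.15  0.82] F [ 0.4  3.  -1.2] w 0.0159
shift [0.     0.0004 0.0003] turn [-1.00e-04 -5.00e-04 -2.85e-01] rows 0.0 4.6
```

```bash
python3 -m crank '[{"x":0,"y":0,"z":0,"ax":0,"ay":0,"az":-0.06,"claw":1},{"x":0,"y":0,"z":0,"ax":0,"ay":0,"az":-0.12,"claw":1},{"x":0,"y":0,"z":0,"ax":0,"ay":0,"az":-0.18,"claw":1},{"x":0,"y":0,"z":0,"ax":0,"ay":0,"az":-0.24,"claw":1},{"x":0,"y":0,"z":0,"ax":0,"ay":0,"az":-0.283,"claw":1}]' 30;  python3 -m crank '[{"x":0,"y":0,"z":0,"ax":0,"ay":0,"az":0,"claw":1},{"x":0,"y":0,"z":0,"ax":0,"ay":0,"az":0,"claw":1},{"x":0,"y":0,"z":0,"ax":0,"ay":0,"az":0,"claw":1},{"x":0,"y":0,"z":0,"ax":0,"ay":0,"az":0,"claw":1},{"x":0,"y":0,"z":0,"ax":0,"ay":0,"az":0,"claw":1}]' 30
python3 - <<'E'
from h import *
go([.565,.0143,.099],102.8)
c=snap('top','t2'); w=snap('wrist','w3')
a=cv2.resize(c['color'][200:335,270:450],(800,600),interpolation=cv2.INTER_CUBIC)
cv2.imwrite('pics/t2z.png',a)
E
```

```text
time: 5.2
ee_pos: [0.5646, 0.0145, 0.0994]
eef_rot: [0.625, 0.78, 0.0, -0.0]
ft_force: [0.1, 3.5, -3.6]
width: 0.0156
time: 5.62
ee_pos: [0.5646, 0.0145, 0.0993]
eef_rot: [0.629, 0.777, 0.0, -0.0]
ft_force: [1.4, 5.2, -5.3]
width: 0.0159
t 5.6167 pos [0.5646 0.0145 0.0993] yaw 102.02 q [ 0.72  0.52 -1.04  1.73  0.48  1.18  1.33] F [ 1.4  5.2 -5.3] w 0.0159
shift [-0.0002  0.0003  0.0003] turn [ 0.0001 -0.0004 -0.0068] rows 0.0 0.1
```

View pics/w3.png

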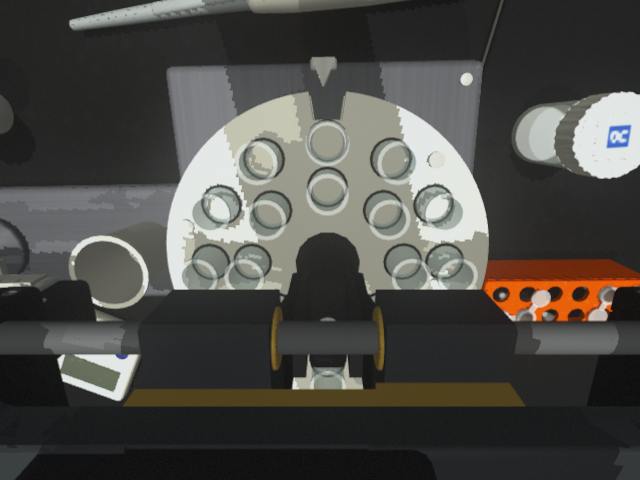

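The wrist view shows the notch centred at about (328.5, 92) and the pointer tip at about (322.5, 85). The offset is about 3 mm, so I add about 1.7° CCW.

```bash
python3 -m crank '[{"x":0,"y":0,"z":0,"ax":0,"ay":0,"az":-0.008,"claw":1},{"x":0,"y":0,"z":0,"ax":0,"ay":0,"az":-0.015,"claw":1},{"x":0,"y":0,"z":0,"ax":0,"ay":0,"az":-0.015,"claw":1},{"x":0,"y":0,"z":0,"ax":0,"ay":0,"az":-0.015,"claw":1},{"x":0,"y":0,"z":0,"ax":0,"ay":0,"az":-0.015,"claw":1}]' 30; python3 -m crank '[{"x":0,"y":0,"z":0,"ax":0,"ay":0,"az":0,"claw":0.5},{"x":0,"y":0,"z":0,"ax":0,"ay":0,"az":0,"claw":0},{"x":0,"y":0,"z":0,"ax":0,"ay":0,"az":0,"claw":0},{"x":0,"y":0,"z":0,"ax":0,"ay":0,"az":0,"claw":0},{"x":0,"y":0,"z":0,"ax":0,"ay":0,"az":0,"claw":0}]' 30
python3 - <<'E'
from h import *
go([.565,.0143,.099],103.8)
c=snap('wrist','w4')
cv2.imwrite('pics/w4z.png',cv2.resize(c['color'][40:280,160:500],(800,565),interpolation=cv2.INTER_CUBIC))
E
```

```text
time: 6.13
ee_pos: [0.5646, 0.0145, 0.0993]
eef_rot: [0.617, 0.787, 0.0, -0.0]
ft_force: [1.0, 4.2, -5.1]
width: 0.0157
time: 6.55
ee_pos: [0.5648, 0.0132, 0.0996]
eef_rot: [0.617, 0.787, -0.0, 0.0]
ft_force: [-0.2, -0.0, -0.7]
width: 0.0394
t 6.55 pos [0.5648 0.0132 0.0996] yaw 103.82 q [ 0.73  0.52 -1.05  1.73  0.48  1.18  1.36] F [-0.2 -0.  -0.7] w 0.0394
shift [0.001  0.0005 0.0006] turn [0.     0.0003 0.0002] rows 0.0 0.0
```

View pics/w4z.png

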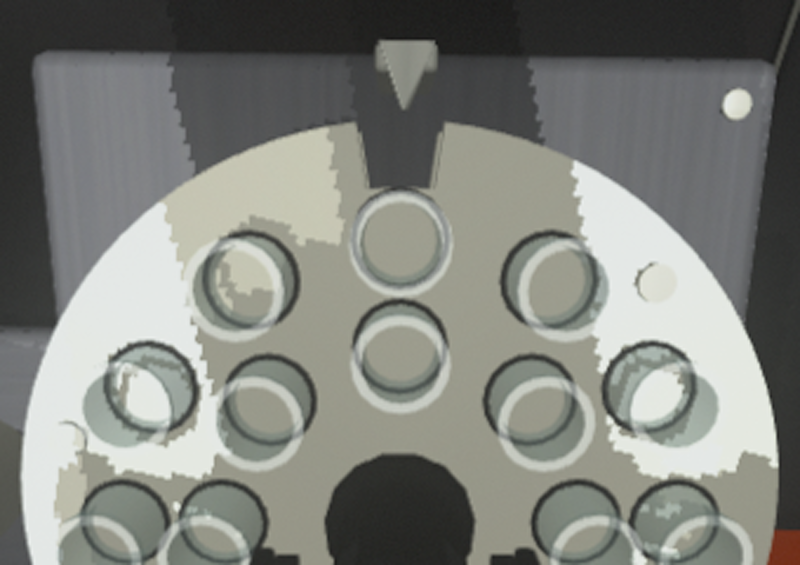

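The notch centre (400,125) and pointer tip (404,108) in the crop are about 1 mm apart, and the knob is released. Next I rise and go to look at the head.

```bash
python3 -m crank '[{"x":0,"y":0,"z":-0.02,"ax":0,"ay":0,"az":0,"claw":0},{"x":0,"y":0,"z":-0.06,"ax":0,"ay":0,"az":0,"claw":-0.2},{"x":0,"y":0,"z":-0.1,"ax":0,"ay":0,"az":0,"claw":-0.5},{"x":0,"y":0,"z":-0.14,"ax":0,"ay":0,"az":0.03,"claw":-1},{"x":0,"y":0,"z":-0.17,"ax":0,"ay":0,"az":0.09,"claw":-1}]' 15; python3 -m crank '[{"x":0,"y":0,"z":0,"ax":0,"ay":0,"az":0.06,"claw":-1},{"x":0,"y":0,"z":0,"ax":0,"ay":0,"az":0.12,"claw":-1},{"x":0,"y":0,"z":0,"ax":0,"ay":0,"az":0.18,"claw":-1},{"x":0,"y":0,"z":0,"ax":0,"ay":0,"az":0.24,"claw":-1},{"x":0,"y":0,"z":0,"ax":0,"ay":0,"az":0.3,"claw":-1}]';python3 -m crank '[{"x":0,"y":0,"z":0,"ax":0,"ay":0,"az":0.06,"claw":-1},{"x":0,"y":0,"z":0,"ax":0,"ay":0,"az":0.12,"claw":-1},{"x":0,"y":0,"z":0,"ax":0,"ay":0,"az":0.18,"claw":-1},{"x":0,"y":0,"z":0,"ax":0,"ay":0,"az":0.24,"claw":-1},{"x":0,"y":0,"z":0,"ax":0,"ay":0,"az":0.3,"claw":-1}]'; python3 -c "
from h import *
go([.61,-.19,.27],13.3)"
```

```text
time: 7.02
ee_pos: [0.565, 0.0139, 0.2729]
eef_rot: [0.685, 0.728, 0.001, 0.001]
ft_force: [0.2, -0.8, -0.2]
width: 0.0628
time: 7.43
ee_pos: [0.5647, 0.0135, 0.2697]
eef_rot: [0.871, 0.491, 0.0, 0.0]
ft_force: [1.3, 0.2, -0.2]
width: 0.0857
time: 7.85
ee_pos: [0.5646, 0.0136, 0.2696]
eef_rot: [0.977, 0.212, -0.0, 0.0]
ft_force: [0.6, 0.2, -0.4]
width: 0.0869
t 7.85 pos [0.5646 0.0136 0.2696] yaw 24.46 q [ 0.64  0.29 -0.9   1.51  0.23  1.45  0.16] F [ 0.6  0.2 -0.4] w 0.0869
shift [-0.043   0.2041 -0.0004] turn [0.0001 0.     0.0974] rows 5.0 1.6
```

```bash
python3 -m crank '[{"x":-0.009,"y":0.04,"z":0,"ax":0,"ay":0,"az":0.04,"claw":-1},{"x":-0.017,"y":0.08,"z":0,"ax":0,"ay":0,"az":0.08,"claw":-1},{"x":-0.026,"y":0.12,"z":0,"ax":0,"ay":0,"az":0.097,"claw":-1},{"x":-0.034,"y":0.16,"z":0,"ax":0,"ay":0,"az":0.097,"claw":-1},{"x":-0.04,"y":0.19,"z":0,"ax":0,"ay":0,"az":0.097,"claw":-1}]';python3 -m crank '[{"x":0,"y":0,"z":0,"ax":0,"ay":0,"az":0,"claw":-1},{"x":0,"y":0,"z":0,"ax":0,"ay":0,"az":0,"claw":-1},{"x":0,"y":0,"z":0,"ax":0,"ay":0,"az":0,"claw":-1},{"x":0,"y":0,"z":0,"ax":0,"ay":0,"az":0,"claw":-1},{"x":0,"y":0,"z":0,"ax":0,"ay":0,"az":0,"claw":-1}]'
python3 - <<'E'
from h import *
go([.593,-.107,.2],13.3)
c=snap('wrist','w5'); print(proj(c,[.5934,-.1072,.153]))
cv2.imwrite('pics/w5z.png',cv2.resize(c['color'][20:320,120:520],(800,600),interpolation=cv2.INTER_CUBIC))
E
```

```text
time: 8.27
ee_pos: [0.608, -0.18, 0.2693]
eef_rot: [0.993, 0.117, -0.0, 0.001]
ft_force: [0.5, 0.1, 0.5]
width: 0.0874
time: 8.68
ee_pos: [0.6082, -0.1742, 0.2699]
eef_rot: [0.993, 0.12, 0.0, 0.0]
ft_force: [-0.0, 0.7, -0.7]
width: 0.0868
t 8.6833 pos [ 0.6082 -0.1742  0.2699] yaw 13.81 q [ 0.76  0.43 -0.77  1.33  0.29  1.49  0.26] F [-0.   0.7 -0.7] w 0.0868
shift [ 0.0012 -0.0689  0.0699] turn [ 0.0001 -0.0002  0.0044] rows 2.4 0.1
[327.65208897 138.83312414]
```

View pics/w5z.png

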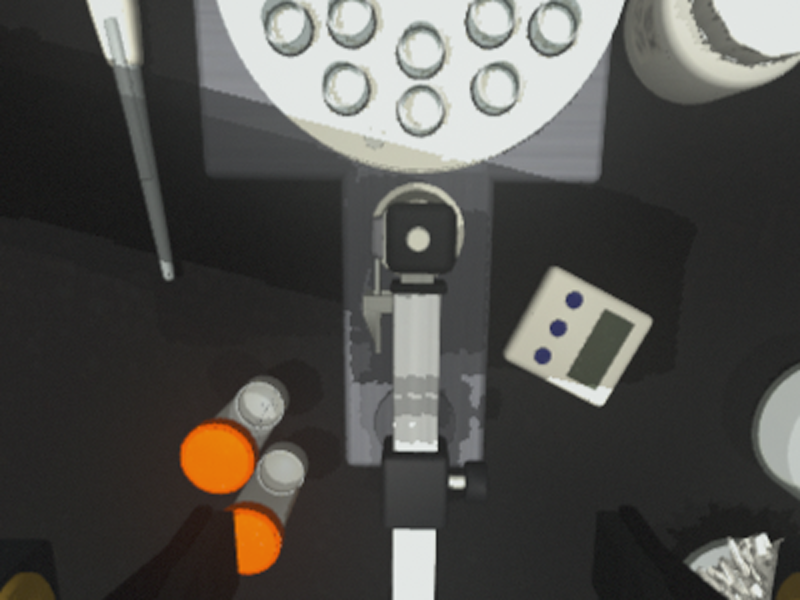

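The crop shows the head square centred at about (421,238), with the grey button on its left (tool -x) cheek. The sleeve runs straight down, aligned with the tool at yaw 13.8°. I'll compute the descent.

Run:
```python
from h import *
c=load('w5')
for u,v in((421,238),(418,239)): print(ray(c,120+u/2,20+v/2,.153).round(4))
s0,s1=ray(c,120+416/2,20+300/2,.128),ray(c,120+414/2,20+590/2,.128); print(s0,s1,np.degrees(np.arctan2(*(s0-s1)[:2][::-1]))-90)
t=np.radians(13.5);o=np.array([.5646,.0144]);print('pred',o+.125*np.array([np.sin(t),-np.cos(t)]))
go([.594,-.107,.118],13.5)
```

```text
[ 0.5955 -0.1068  0.153 ]
[ 0.5945 -0.1074  0.153 ]
[ 0.59986553 -0.13216319  0.128     ] [ 0.63088479 -0.26219077  0.128     ] 13.41764728570557
pred [ 0.59378067 -0.10714624]
t 8.7333 pos [ 0.6082 -0.1744  0.2699] yaw 13.79 q [ 0.76  0.43 -0.77  1.33  0.29  1.49  0.26] F [ 0.7  0.2 -0.6] w 0.0873
shift [ 0.0023 -0.0689  0.1519] turn [ 0.0002 -0.0002  0.0026] rows 4.0 0.0
```

```bash
python3 -m crank '[{"x":0.001,"y":-0.03,"z":0,"ax":0,"ay":0,"az":0.002,"claw":-0.7},{"x":0.0027,"y":-0.069,"z":0,"ax":0,"ay":0,"az":0.002,"claw":-0.6},{"x":0.0027,"y":-0.069,"z":0.02,"ax":0,"ay":0,"az":0.002,"claw":-0.6},{"x":0.0027,"y":-0.069,"z":0.05,"ax":0,"ay":0,"az":0.002,"claw":-0.6},{"x":0.0027,"y":-0.069,"z":0.08,"ax":0,"ay":0,"az":0.002,"claw":-0.6}]' 15; python3 -c "
from h import *
go([.5943,-.107,.118],13.5)"
```

```text
time: 9.15
ee_pos: [0.5949, -0.1066, 0.1899]
eef_rot: [0.993, 0.118, 0.001, 0.001]
ft_force: [0.8, -0.6, -1.1]
width: 0.0704
t 9.15 pos [ 0.5949 -0.1066  0.1899] yaw 13.59 q [ 0.71  0.41 -0.79  1.53  0.3   1.32  0.13] F [ 0.8 -0.6 -1.1] w 0.0704
shift [-0.0008  0.0001  0.0719] turn [ 0.001  -0.0012  0.0008] rows 1.7 0.0
```

```bash
python3 -m crank '[{"x":-0.0005,"y":0,"z":0.025,"ax":0,"ay":0,"az":0,"claw":-0.6},{"x":-0.0005,"y":0,"z":0.05,"ax":0,"ay":0,"az":0,"claw":-0.6},{"x":-0.0005,"y":0,"z":0.072,"ax":0,"ay":0,"az":0,"claw":-0.6},{"x":-0.0005,"y":0,"z":0.072,"ax":0,"ay":0,"az":0,"claw":-0.4},{"x":-0.0005,"y":0,"z":0.072,"ax":0,"ay":0,"az":0,"claw":-0.1}]' 15; python3 -c "
from h import *
go([.5943,-.107,.118],13.5)"
```

```text
time: 9.57
ee_pos: [0.5934, -0.1075, 0.1174]
eef_rot: [0.993, 0.118, -0.001, -0.0]
ft_force: [-0.1, -0.1, 1.0]
width: 0.0627
t 9.5667 pos [ 0.5934 -0.1075  0.1174] yaw 13.52 q [ 0.7   0.47 -0.76  1.62  0.35  1.19  0.1 ] F [-0.1 -0.1  1. ] w 0.0627
shift [ 0.0009 -0.0003 -0.0006] turn [-0.0003  0.0006  0.0001] rows 0.0 0.0
```

```bash
python3 -m crank '[{"x":0,"y":0,"z":0,"ax":0,"ay":0,"az":0,"claw":0.2},{"x":0,"y":0,"z":0,"ax":0,"ay":0,"az":0,"claw":0.4},{"x":0,"y":0,"z":0,"ax":0,"ay":0,"az":0,"claw":1},{"x":0,"y":0,"z":0,"ax":0,"ay":0,"az":0,"claw":1},{"x":0,"y":0,"z":0,"ax":0,"ay":0,"az":0,"claw":1}]' 22; python3 -m crank '[{"x":0,"y":0,"z":0,"ax":0,"ay":0,"az":0,"claw":1},{"x":0,"y":0,"z":0,"ax":0,"ay":0,"az":0,"claw":1},{"x":0,"y":0,"z":0,"ax":0,"ay":0,"az":0,"claw":1},{"x":0,"y":0,"z":0,"ax":0,"ay":0,"az":0,"claw":1},{"x":0,"y":0,"z":0,"ax":0,"ay":0,"az":0,"claw":1}]' 22; python3 -c "
from h import *
go([.5943,-.107,.118],13.5)"
```

```text
time: 9.98
ee_pos: [0.5938, -0.1084, 0.1182]
eef_rot: [0.993, 0.117, -0.0, 0.0]
ft_force: [-3.3, -1.0, 2.1]
width: 0.0312
time: 10.4
ee_pos: [0.5942, -0.1083, 0.118]
eef_rot: [0.993, 0.117, 0.0, 0.0]
ft_force: [-1.4, -1.3, 4.9]
width: 0.0259
t 10.4 pos [ 0.5942 -0.1083  0.118 ] yaw 13.45 q [ 0.7   0.47 -0.76  1.61  0.35  1.19  0.1 ] F [-1.4 -1.3  4.9] w 0.0259
shift [ 0.0004 -0.0013 -0.    ] turn [ 0.0003 -0.0003 -0.0004] rows 0.0 0.0
```

The width is 25.9 mm, so the button is fully pressed. Now I draw the arm 80 mm along tool -y.

```bash
python3 -m crank '[{"x":0,"y":0,"z":0,"ax":0,"ay":0,"az":0,"claw":1},{"x":0,"y":-0.008,"z":0,"ax":0,"ay":0,"az":0,"claw":1},{"x":0,"y":-0.018,"z":0,"ax":0,"ay":0,"az":0,"claw":1},{"x":0,"y":-0.028,"z":0,"ax":0,"ay":0,"az":0,"claw":1},{"x":0,"y":-0.038,"z":0,"ax":0,"ay":0,"az":0,"claw":1}]' 25; python3 -c "
from h import *
t=np.radians(13.45)
go(np.array([.5942,-.1083,.118])+.08*np.array([-np.sin(t),np.cos(t),0]),13.45)"
```

```text
time: 10.82
ee_pos: [0.5858, -0.0725, 0.118]
eef_rot: [0.993, 0.116, 0.001, 0.001]
ft_force: [3.2, -5.7, 3.0]
width: 0.0259
t 10.8167 pos [ 0.5858 -0.0725  0.118 ] yaw 13.37 q [ 0.67  0.45 -0.78  1.65  0.34  1.18  0.04] F [ 3.2 -5.7  3. ] w 0.0259
shift [-0.0002 -0.0433 -0.0001] turn [ 0.0012 -0.0007 -0.0007] rows 1.0 0.0
```

```bash
python3 -m crank '[{"x":0,"y":-0.01,"z":0,"ax":0,"ay":0,"az":0,"claw":1},{"x":0,"y":-0.02,"z":0,"ax":0,"ay":0,"az":0,"claw":1},{"x":0,"y":-0.03,"z":0,"ax":0,"ay":0,"az":0,"claw":1},{"x":0,"y":-0.038,"z":0,"ax":0,"ay":0,"az":0,"claw":1},{"x":0,"y":-0.043,"z":0,"ax":0,"ay":0,"az":0,"claw":1}]' 25;  python3 -m crank '[{"x":0,"y":0,"z":0,"ax":0,"ay":0,"az":0,"claw":1},{"x":0,"y":0,"z":0,"ax":0,"ay":0,"az":0,"claw":1},{"x":0,"y":0,"z":0,"ax":0,"ay":0,"az":0,"claw":1},{"x":0,"y":0,"z":0,"ax":0,"ay":0,"az":0,"claw":1},{"x":0,"y":0,"z":0,"ax":0,"ay":0,"az":0,"claw":1}]' 25
python3 - <<'E'
from h import *
t=np.radians(13.45)
P=np.array([.5942,-.1083,.118]); e=np.array([-np.sin(t),np.cos(t),0])
go(P+.08*e,13.45); print('drawn',(r.read_state()['ee_pos']-P)@e)
c=snap('scene','s3'); d=snap('top','t3'); snap('wrist','w6')
p=proj(d,[.58,-.1,.13]).astype(int); q=proj(c,[.58,-.1,.13]).astype(int); print(p,q)
a=cv2.resize(d['color'][p[1]-45:p[1]+45,p[0]-65:p[0]+55],(480,360),interpolation=cv2.INTER_CUBIC)
b=cv2.resize(c['color'][q[1]-70:q[1]+50,q[0]-80:q[0]+80],(800,600),interpolation=cv2.INTER_CUBIC)
cv2.imwrite('pics/s3z.png',b); cv2.imwrite('pics/t3z.png',a)
E
```

```text
time: 11.23
ee_pos: [0.5758, -0.0298, 0.118]
eef_rot: [0.993, 0.117, 0.001, 0.001]
ft_force: [3.6, -4.5, 4.0]
width: 0.026
time: 11.65
ee_pos: [0.5759, -0.0301, 0.118]
eef_rot: [0.993, 0.117, 0.001, 0.0]
ft_force: [3.7, -3.2, 5.3]
width: 0.0261
t 11.65 pos [ 0.5759 -0.0301  0.118 ] yaw 13.41 q [ 0.62  0.42 -0.8   1.69  0.33  1.17 -0.03] F [ 3.7 -3.2  5.3] w 0.0261
shift [-0.0004  0.0003 -0.    ] turn [ 0.0004 -0.0007 -0.0003] rows 0.0 0.0
drawn 0.08030768830315739
[398 243] [371 264]
```

View pics/s3z.png

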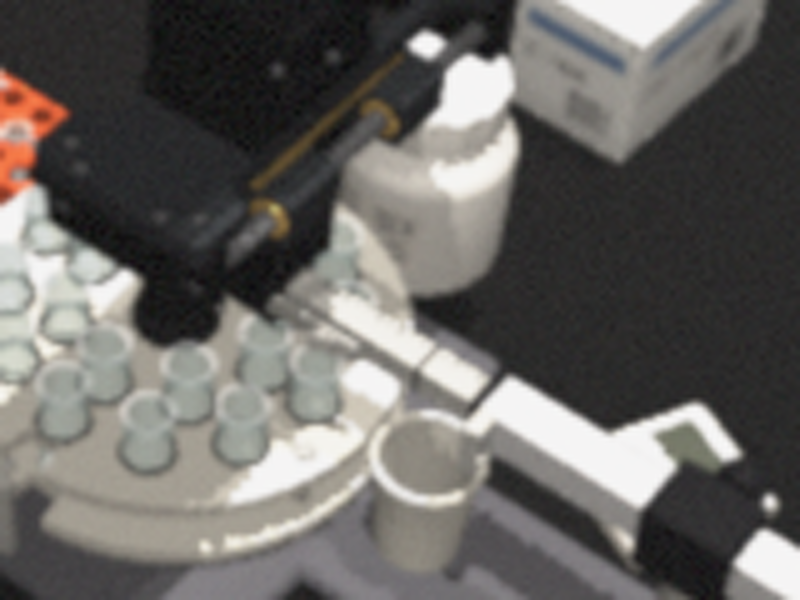

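The scene view shows the arm drawn out, with a full-width mark near (425,360) in the crop. A dark line or collar sits at the sleeve's mouth near (490,388). I'll check this against the projection and the top view.

Run:
```python
from h import *
c=load('s3'); t=np.radians(13.4); o=np.array([.5646,.0144])
for y in(-.144,-.134,-.124,-.119,-.114,-.094):
    p=o+y*np.array([-np.sin(t),np.cos(t)])
    print(y,[((proj(c,[*p,z])-[291,194])*5).round(0) for z in(.122,.126)])
b=cv2.resize(c['color'][245:285,355:405],(800,640),interpolation=cv2.INTER_CUBIC)[:600]
cv2.imwrite('pics/s3zz.png',b)
```

```text
-0.144 [array([483., 385.]), array([485., 378.])]
-0.134 [array([461., 372.]), array([462., 365.])]
-0.124 [array([438., 358.]), array([439., 351.])]
-0.119 [array([427., 352.]), array([428., 344.])]
-0.114 [array([416., 345.]), array([417., 338.])]
-0.094 [array([372., 318.]), array([373., 311.])]
```

View pics/s3zz.png

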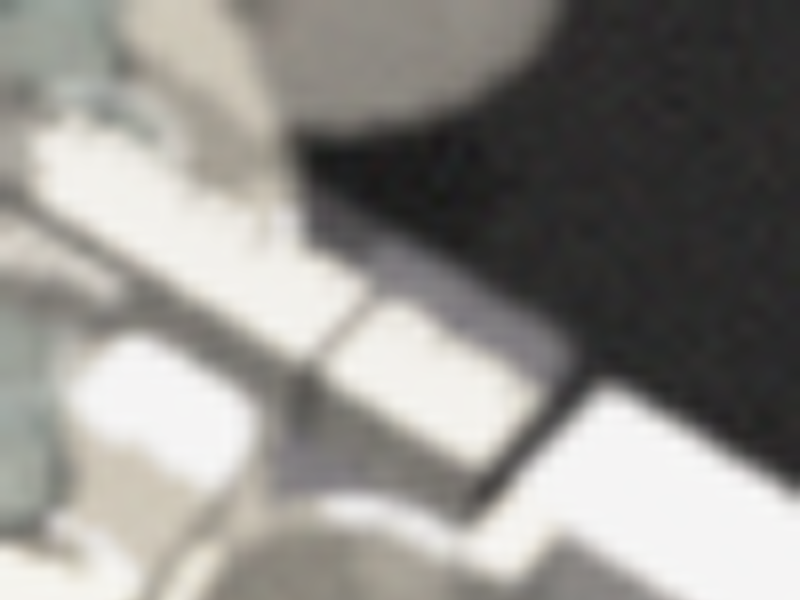

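Mark 1 to mouth measures about 25.6 mm (25 expected), and the kinematics give 80.3 mm drawn. Last look: is the notch still at the pointer?

View pics/w6.png

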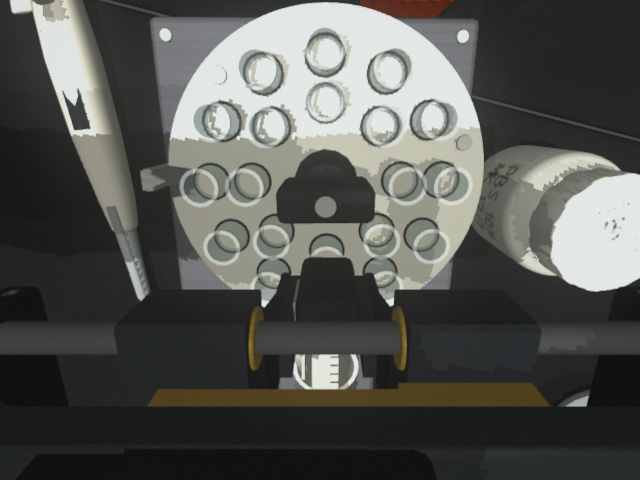

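The knob bar lies square across the view, and the notch is on the left at the pointer (about (165,178)). The inner vial column is centred under the head. The hold is steady, so I'm handing in.

```bash
python3 -c "
from h import *
from bench import close_job
go([.5759,-.0301,.118],13.45); print(close_job())"
```

```text
t 11.8 pos [ 0.5759 -0.0302  0.118 ] yaw 13.41 q [ 0.62  0.42 -0.8   1.69  0.33  1.17 -0.03] F [ 3.4 -3.3  4.1] w 0.0259
shift [ 0.     -0.0001 -0.    ] turn [ 0.0004 -0.0008 -0.0004] rows 0.0 0.0
the job is handed in; nothing more can be done
None
```

The job is handed in at 11.8 s, with the gripper still holding the arm's head at the second mark. I turned the carousel about 127° counter-clockwise by its knob until the notch faced the pointer. I then squeezed the lock button across the head and drew the arm out.

Last checks:
- **Notch to pointer:** about 1 mm apart when I let go of the knob. The final wrist view showed the carousel unmoved, though the notch was only dimly visible there.
- **Arm draw:** 80.3 mm by the robot's position. In the scene view the first mark stands about 25.6 mm out from the sleeve's mouth (25 expected). The second mark could not be told apart from the dark edge of the mouth.
- **Nozzle over vial:** I could not see the nozzle tip itself. It is inferred from the draw and the carousel alignment.
- **Hold:** the pose was steady, with the fingers at 25.9 mm on a 25 N grip setting. That is narrower than the stated 27 mm with the button pressed, so I took the button as fully in.
- **Bystanders:** nothing unusual showed in the forces, and I saw nothing displaced in the views I looked at. I did not measure each object.

No check failed or disagreed beyond the roughly 1 mm differences above.

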